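# Lock out the jar mill and prop its lid open

## Task

Make the jar mill safe for cleaning: turn the red lever of its isolator round to off, as far as it goes, then swing the steel lockout hasp out from under the lever as far as it goes. Only after that raise the mill's blue lid fully open, and swing the prop rod with the orange peg on its side up until its tip sits in the slot under the lid's edge. Leave everything standing like that, let go, and do not disturb the bowl, the jars and the beaker around it.

Things in the scene. Friction and masses are not known exactly. Their poses are not given: they have to be found in the camera images.
- isolator: isolator: fixed grey box 150 x 150 mm, 70 mm high with a yellow top plate; origin at the centre of its underside. The lever turns about the vertical line through this origin. It stands left or right of the mill, its yaw varies
- lever (a joint): red isolator lever, rad: 0 = on, lever points along the isolator's +x; grows counterclockwise seen from above; 1.57 = off (its stop), lever points along the isolator's +y. It starts between 0 and 0.2 and stays where it is left (friction 0.35 N m, about 5 N at 65 mm from the axis)
- lever_axis (a point): point on the lever's vertical turning axis at the lever's mid-height, 97 mm above the table. The lever is a bar 24 mm wide, from 84 to 110 mm above the table, reaching from 30 mm behind the axis to 95 mm in front of it
- lever_end (a point): middle of the outer end face of the lever, 95 mm from the axis
- hasp (a joint): steel lockout hasp, carried by the lever, rad: 0 = tucked under the lever, parallel to it; grows counterclockwise seen from above, the same sense as the lever's way to off; 1.2 = fully out (its stop). Stays where it is left (friction 0.07 N m, under 1 N at the tab)
- hasp_pivot (a point): the hasp's vertical pivot, on the lever's centre line 30 mm from the lever's axis. The hasp's flat blade lies 76 to 81 mm above the table, under the lever
- hasp_tab (a point): centre of the hasp's upright push tab, 90 mm from the hasp pivot (120 mm from the lever's axis when tucked in, beyond the lever's end). The tab is 30 mm long along the blade, 8 mm thick, and stands from 76 to 116 mm above the table
- mill: jar mill: fixed white chest 180 mm deep (x), 184 mm wide (y), 110 mm high, with a blue lid; origin at the centre of its underside, +x points to the lid's hinge at the back, -x to the front with the lid's bar, +y to the side with the prop rod
- lid (a joint): mill lid, rad: 0 = shut, 1.10 = fully open (its stop). Its front rises and swings back. A stiff hinge holds it where it is left (friction 0.55 N m; lifting takes about 4 N at the bar)
- lid_hinge (a point): middle of the lid's hinge axis, which is parallel to the mill's y, 90 mm behind the mill's centre and 113 mm above the table
- lid_bar (a point): middle of the lid's black grab bar: round, 14 mm thick, 120 mm long parallel to the mill's y, 45 mm clear of the lid's and the chest's front except for its two end posts, 230 mm from the hinge. The lid is 8 mm thick; the bar's centre lies 4 mm above the hinge axis when shut, and about 320 mm above the table when fully open
- prop (a joint): prop rod on the mill's +y side, rad: 0 = lying forward in its clip, 1.30 = up at its stop, where its tip is in the slot of the fully open lid. Its front end rises and swings back. It stays where it is left (friction 0.16 N m; about 2 N at the peg)
- prop_pivot (a point): the prop rod's pivot (axis parallel to the mill's y): 55 mm behind the mill's centre, 104 mm to its +y side, 85 mm above the table
- prop_peg (a point): grip point on the orange peg, near its outer half: round, 14 mm thick, 85 mm long, sticking out from the rod to the mill's +y; 140 mm from the pivot axis and, lying, 85 mm above the table; this point is 63 mm outboard of the rod's centre line and 24 mm from the peg's outer end; gripped here, a gripper clears the lid's edge
- prop_tip (a point): tip of the prop rod (rod 10 mm thick), 168 mm from its pivot
- lid_slot (a point): middle of the slot under the lid's +y edge, between two dark cheeks, 155 mm from the hinge axis
- bowl_mid (a point): steel bowl, 130 mm across, 50 mm high, half-way up: leave it alone
- jar_a_mid (a point): white jar with white cap, 68 mm across, 85 mm high, half-way up: leave it alone
- jar_b_mid (a point): white jar with blue cap, 68 mm across, 85 mm high, half-way up: leave it alone
- beaker_mid (a point): white beaker, 66 mm across, 85 mm high, half-way up: leave it alone

How it is judged:
By the outcome, as a careful person would: the job done as asked, in the order asked, and still so for the second after the job is handed in, with the robot touching nothing.
It also fails if it takes over 72 s, if anything falls off the work surface, if the arm or the gripper's body presses on something with over 40 N, if the wrist force passes 120 N, or if a joint passes its speed limit or range.

## Robot

A 6-joint arm with a two-finger parallel gripper is mounted at the origin on the work surface. World frame = base frame: x ahead of the robot, y to its left, z up, the work surface at z = 0. Lengths are in mm, angles in rad, forces in N, time in s.
With the tool pointing down it reaches from about 350 to 975 mm from the base axis. Payload 7.1 kg.
Tool frame: the origin (TCP) lies at the very end of the fingers, on their centre line; the grasp point (between the pads) lies 19 mm behind it; z points along the fingers, y is the line along which they close (so a half turn about z gives the same grasp; the last joint's range is limited). The gripper opens to 88 mm and grips with 3 to 60 N. Pads are 20 mm wide; open, the fingers measure 115 mm over their backs; the gripper's body (75 mm by 178 mm) begins 61 mm behind the grasp point.
Start: joints at [1.133, 0.423, 1.63, -0, 1.089, -0.019], TCP at [254.133, 570.983, 222.675] pointing down, gripper open.
Joint ranges: [-3, 3], [-0.9, 2.11], [0.09, 2.58], [-1.31, 4.45], [0.11, 2.69], [-2.54, 2.54]. Speed limits (rad/s): [2.39, 2.39, 3.01, 3.14, 3.14, 3.14].

## Interface

Orientations are given as a rotation vector (axis times angle).
In Python, from station import bot gives the robot as it stands.
- The arm moves only by the tool play_rows, never from a script. Its argument "increments" is a list of rows, each a list of 7 numbers: the turn, a rotation vector about the tool's x, y, z scaled (see below), then the shift along the tool's x, y, z scaled (see below), then the opening, from 0 (shut) to 1 (fully open). In form: [[wx, wy, wz, tx, ty, tz, grip], ...]. A call has 1 to 12 rows; each row is the pose to reach, as a shift and turn from the pose commanded when the call began, along the tool's axes at that moment; what a row does not reach only later rows make up. The controller multiplies each number of a shift by 0.3 m and each number of a turn by 90 degrees. A row lasts 1/8 s, in which the tool goes at most 62.5 mm and 10.7 degrees, less where a joint would pass 70% of its speed; a pose out of reach is approached as far as the arm can. A call with a number of a shift or a turn outside -1 to 1 is refused whole. A call with a gripper value outside its range is refused whole. The fingers move at their own pace and stop on an object; "newtons" is the grip in N (left out, the last holds). Time passes only in rows, so rows that repeat a pose let the fingers close. It gives the time, the measured TCP pose, the force, the opening and the grip force at its end, in the units of the state.
- bot.sense(): the state, without advancing time (a new reading comes with each control period).
- bot.snapshot(name): name is "scene" or "top" or "wrist"; returns a dict with "frame" (420x560x3 uint8, red, green, blue), "fx", "fy", "cx", "cy" (pixels), "extrinsics" (4x4, takes a point from world to camera coordinates). Camera axes: x right, y up, looking along -z (the intrinsics and any distortion apply to the point x, -y, -z); pixel columns grow to the right and rows downward; lengths in mm; the calibration is good to about 2 mm. The wrist camera is an equidistant fisheye: a pixel r from the principal point sees the ray r / f radians off the axis. A picture is of the moment at which its call begins. There is no depth.
- bot.sign_off(): hands the job in; it is judged then, once.
The state is a dict: "t": time; "joint_positions": joint angles; "joint_vel": joint speeds; "joint_torque": joint torques, N m; "tcp_pos": TCP position; "eef_rot": TCP orientation; "ft_force": force on the tool from outside, world axes, zero at the start; "moment": the same for the moment, N m; "gripper_width": finger opening in mm; "grip_force": force on a finger pad.
Only numpy, scipy, OpenCV 4.12 (cv2) and the standard library are available. Lean on these libraries where they do the work, as an engineer would, in place of code of your own. Each camera call takes 0.05 s, during which the arm holds its last target. There are 200 camera calls.

## Working session

There is one attempt and no reset: what is moved stays moved. The work goes in short steps, Python scripts to look and compute and a tool call to move; the robot and the scene stay as the last step left them, time stands still between calls to the robot, and variables do not carry over. Pictures are saved under pics/ and viewed, at most 10 in all, crops included, and the job is handed in when it is done.

Besides the shell and the picture viewer there is one more tool, called after "Request:" as a command line: name --pt "numbers of a row" for each row, then --argument value for the rest. play_rows: Moves the arm, as the interface text tells. Shifts and turns lie within -1 to 1; 1 stands for 0.3 m of shift or 90 degrees of turn. Its arguments: {"type":"object","properties":{"increments":{"type":"array","items":{"type":"array","items":{"type":"number","minimum":-1,"maximum":1}}},"newtons":{"type":"number"}},"required":["increments"]}

```bash
ls; mkdir -p pics
python3 - <<'E'
from station import bot
import cv2
print(bot.sense())
for n in("scene","top"):
    s=bot.snapshot(n); cv2.imwrite(f"pics/{n}0.png",s["frame"][:,:,::-1]); print(n,s["fx"],s["fy"],s["cx"],s["cy"],s["extrinsics"].round(3).tolist(), s.keys())
E
```

```text
pics
{'t': 0.0, 'joint_positions': array([ 1.13301818e+00,  4.23812482e-01,  1.63070317e+00,  1.89332022e-05,
        1.08857441e+00, -1.90019366e-02]), 'joint_vel': array([-0.00182871,  0.00018532, -0.00204944,  0.00101619, -0.00035654,
       -0.0004074 ]), 'joint_torque': array([-1.37066447e-03, -5.44607484e+01, -2.73669702e+01,  6.43134350e-02,
        2.25946424e-02, -1.02303331e-04]), 'tcp_pos': array([253.88840763, 570.49958774, 221.91422153]), 'eef_rot': array([-6.52955350e-01, -3.07262361e+00,  2.28482239e-03]), 'ft_force': array([ 0.1652873 , -0.29749587,  0.84271978]), 'moment': array([-0.00469304, -0.06051936,  0.05006247]), 'grip_force': 0.0, 'gripper_width': 87.54627024721815}
scene 444.06675652332825 444.06675652332825 269.3805992160591 210.71567039935962 [[-0.727, 0.686, 0.016, 482.914], [-0.52, -0.566, 0.639, 207.365], [0.448, 0.457, 0.769, -1356.766], [0.0, 0.0, 0.0, 1.0]] dict_keys(['frame', 'fx', 'fy', 'cx', 'cy', 'extrinsics'])
top 476.8648274958985 476.8648274958985 277.4599558148483 207.81955425028198 [[-0.002, -1.0, 0.006, -58.537], [0.997, -0.001, 0.076, -612.122], [-0.076, 0.006, 0.997, -1346.838], [0.0, 0.0, 0.0, 1.0]] dict_keys(['frame', 'fx', 'fy', 'cx', 'cy', 'extrinsics'])
```

View pics/scene0.png

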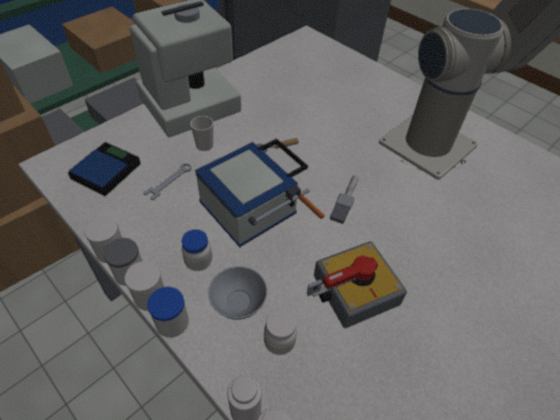

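View pics/top0.png

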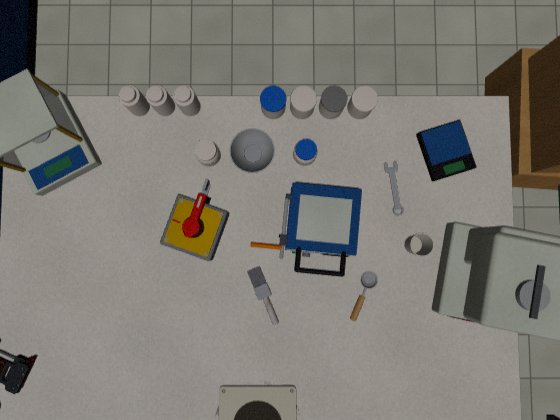

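The scene view shows the isolator left of the mill (lever hub about (365,267) px, tab (316,287)). In the top view the hub is at (193,228), the tab at (205,185), the mill lid at (325,218) with its black bar towards the robot at (320,270), and the orange peg at (265,245). Next I'll fit the poses.

```bash
cat > h.py <<'E'
import numpy as np, cv2
from scipy.spatial.transform import Rotation as R
def proj(s,P):
    P=np.atleast_2d(P); E=s["extrinsics"]; c=P@E[:3,:3].T+E[:3,3]
    return np.c_[s["fx"]*c[:,0]/-c[:,2]+s["cx"], s["fy"]*-c[:,1]/-c[:,2]+s["cy"]]
def onplane(s,uv,z):
    E=s["extrinsics"]; d=E[:3,:3].T@np.array([(uv[0]-s["cx"])/s["fx"],-(uv[1]-s["cy"])/s["fy"],-1])
    o=-E[:3,:3].T@E[:3,3]; return o+d*(z-o[2])/d[2]
def T(p,yaw,q):
    q=np.atleast_2d(q); c,s=np.cos(yaw),np.sin(yaw)
    return np.c_[p[0]+c*q[:,0]-s*q[:,1], p[1]+s*q[:,0]+c*q[:,1], q[:,2]]
def to_tool(st,goal): # increments units of shift for world goal
    return R.from_rotvec(st["eef_rot"]).inv().apply(np.array(goal)-st["tcp_pos"])/300
E
python3 - <<'E'
from station import bot
from h import *
s=bot.snapshot("top"); c=bot.snapshot("scene"); f=s["frame"]
hsv=cv2.cvtColor(f,cv2.COLOR_RGB2HSV)
def m(lo,hi,box):
    k=cv2.inRange(hsv,lo,hi); b=np.zeros_like(k); x0,y0,x1,y1=box; b[y0:y1,x0:x1]=k[y0:y1,x0:x1]; return cv2.findNonZero(b)
def rect(k,z):
    r=cv2.minAreaRect(k); w=np.array([onplane(s,p,z) for p in cv2.boxPoints(r)]); e=w[1]-w[0]; 
    print(w.mean(0).round(1), np.linalg.norm(w[1]-w[0]).round(1),np.linalg.norm(w[2]-w[1]).round(1), "yaw",np.degrees(np.arctan2(e[1],e[0]))); return w.mean(0)
ye=rect(m((18,120,60),(32,255,255),(150,180,240,270)),70)
li=rect(m((100,120,40),(125,255,255),(275,170,375,265)),117)
red=m((0,150,60),(6,255,255),(178,175,220,250)); rect(red,105)
rect(m((7,150,60),(16,255,255),(240,235,290,255)),85)
big=[]
for q in (s,c):
    big.append(q["frame"])
A=cv2.resize(s["frame"][165:285,150:380],None,fx=3.4,fy=3.4,interpolation=2)
cv2.imwrite("pics/topcrop.png",A[:,:,::-1])
E
```

```text
[556.8 174.8  70. ] 130.9 130.8 yaw -19.166724871357747
[ 577.2 -181.8  117. ] 178.6 191.0 yaw -5.71641660372568
[588.2 168.4 105. ] 121.2 44.3 yaw -11.22578843705122
[504.2 -27.2  85. ] 11.1 82.5 yaw -5.5843420021649814
```

View pics/topcrop.png

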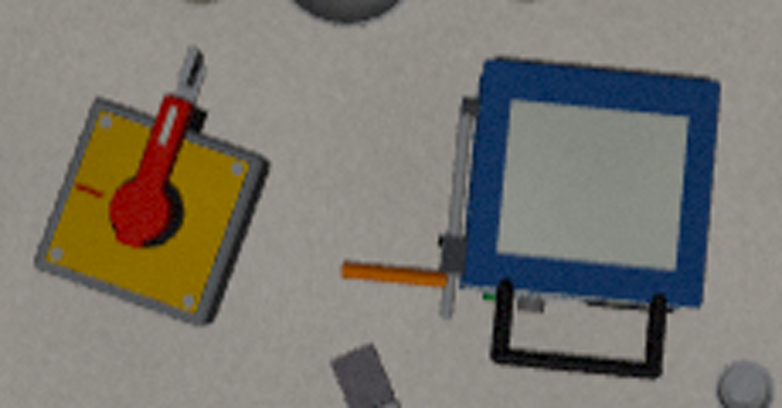

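```bash
cat >> h.py <<'E'
def plan(st,goals): # goals: (x,y,z,yaw_deg of tool y) ; tool down
    R0=R.from_rotvec(st["eef_rot"]); out=[]
    for x,y,z,w in goals:
        a=np.radians(w); Y=np.array([np.cos(a),np.sin(a),0]); Z=np.array([0,0,-1.]); X=np.cross(Y,Z)
        r=(R0.inv()*R.from_matrix(np.c_[X,Y,Z])).as_rotvec()/(np.pi/2)
        t=R0.inv().apply(np.array([x,y,z])-st["tcp_pos"])/300
        out.append([round(float(v),3) for v in (*r,*t)])
    return out
def yaw(st):
    y=R.from_rotvec(st["eef_rot"]).as_matrix()[:,1]; return np.degrees(np.arctan2(y[1],y[0]))
ISO=((556.8,174.8),np.radians(-19.2)); MILL=((579.7,-182.),np.radians(-5.65))
E
python3 - <<'E'
from station import bot
from h import *
st=bot.sense(); print(yaw(st))
for r in plan(st,[(617,118,222,-18)]): print(r)
E
```

```text
66.00809754815462
[-0.0, 0.0, 0.933, -1.719, -0.887, 0.002]
```

Request:
play_rows --pt "0 0 0.12 -0.12 -0.06 0 0" --pt "0 0 0.23 -0.25 -0.13 0 0" --pt "0 0 0.35 -0.4 -0.2 0 0" --pt "0 0 0.47 -0.55 -0.28 0 0" --pt "0 0 0.5 -0.7 -0.36 0 0" --pt "0 0 0.5 -0.85 -0.44 0 0" --pt "0 0 0.5 -0.86 -0.44 0 0" --newtons 20

```text
t: 1.08
tcp_pos: [437.6, 343.1, 222.6]
eef_rot: [1.784, 2.585, -0.001]
ft_force: [0.2, 0.4, 0.2]
gripper_width: 21.3
grip_force: 0.0
```

Run:
```python
from station import bot
from h import *
st=bot.sense(); print(yaw(st),st["tcp_pos"])
for r in plan(st,[(617,118,222,-18)]): print(r)
```

```text
20.77988939005491 [437.6369545  343.13345001 222.63068754]
[-0.0, 0.0, 0.431, -0.914, 0.293, 0.002]
```

Request:
play_rows --pt "0 0 0.1 -0.18 0.06 0 0" --pt "0 0 0.2 -0.37 0.12 0 0" --pt "0 0 0.3 -0.56 0.18 0 0" --pt "0 0 0.4 -0.75 0.24 0 0" --pt "0 0 0.43 -0.88 0.28 0 0" --pt "0 0 0.43 -0.914 0.293 0 0" --pt "0 0 0.43 -0.914 0.293 0 0"

```text
t: 1.95
tcp_pos: [616.2, 121.6, 222.3]
eef_rot: [-2.536, -1.853, 0.001]
ft_force: [-0.1, 0.3, -0.6]
gripper_width: 0.7
grip_force: 0.0
```

Run:
```python
from station import bot
from h import *
st=bot.sense(); print(yaw(st),st["tcp_pos"])
s=bot.snapshot("wrist"); cv2.imwrite("pics/w1.png",s["frame"][:,:,::-1]); print({k:(v.tolist() if hasattr(v,'tolist') else v) for k,v in s.items() if k!="frame"})
np.save("w1.npy",s,allow_pickle=True)
```

```text
-17.67294540688823 [616.20352573 121.62294986 222.32189715]
{'fx': 325.19226210127806, 'fy': 325.19226210127806, 'cx': 281.3131711151777, 'cy': 211.34591462712908, 'extrinsics': [[0.9528380061162447, -0.30347884415247744, -0.0005703089486337513, -550.3050626835192], [0.28976047563318913, 0.910321617064903, -0.2955561203310964, -254.5077478928243], [0.09021419434461847, 0.2814518513995206, 0.9553252087548695, -481.83551020483156], [0.0, 0.0, 0.0, 1.0]]}
```

View pics/w1.png

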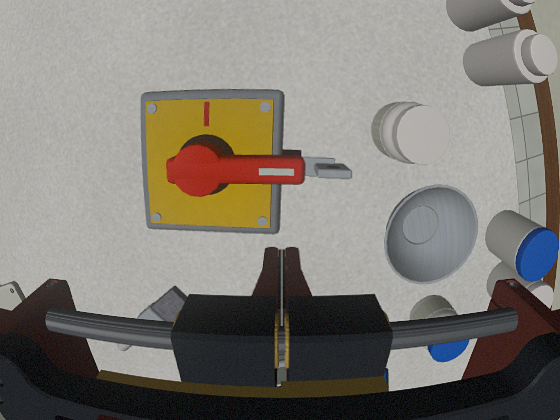

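The wrist view shows the hub at (203,170), the lever end at (304,170), the tab at (333,172) and the plate screws at (151,107), (265,106), (262,220) and (155,225). I'll turn these into positions.

```bash
cat >> h.py <<'E'
def fish(s,uv,z):
    d=np.array([uv[0]-s["cx"],uv[1]-s["cy"]]); r=np.hypot(*d); th=r/s["fx"]
    v=np.array([np.sin(th)*d[0]/r,-np.sin(th)*d[1]/r,-np.cos(th)]); E=s["extrinsics"]
    w=E[:3,:3].T@v; o=-E[:3,:3].T@E[:3,3]; return o+w*(z-o[2])/w[2]
E
python3 - <<'E'
from h import *
s=np.load("w1.npy",allow_pickle=True).item()
S=np.array([fish(s,p,71) for p in((151,107),(265,106),(262,220),(155,225))]); print(S.round(1)); print(S.mean(0)); print([np.degrees(np.arctan2(*(a-b)[1::-1])) for a,b in((S[1],S[0]),(S[2],S[3]))])
for n,p,z in(("hub",(203,170),112),("end",(304,170),110),("tab",(336,170),116)): print(n,fish(s,p,z).round(1))
e=fish(s,(304,170),110)-np.array([556.8,174.8,0]); print(np.hypot(*e[:2]),np.degrees(np.arctan2(e[1],e[0])))
E
```

```text
[[520.9 251.5  71. ]
 [628.9 212.3  71. ]
 [590.4 105.   71. ]
 [477.3 134.5  71. ]]
[554.36612372 175.82897492  71.        ]
[np.float64(-19.951574365763474), np.float64(-14.6181912169744)]
hub [562.6 176.2 112. ]
end [645.4 148.8 110. ]
tab [671.3 141.9 116. ]
92.33632105946609 -16.370855211968355
```

```bash
cat >> h.py <<'E'
def arc(c,r,off,phi,z): # point at radius r, lateral offset off in frame turned phi(deg)
    a=np.radians(phi); return (c[0]+r*np.cos(a)-off*np.sin(a), c[1]+r*np.sin(a)+off*np.cos(a), z, phi)
AX=(556.3,175.2)
E
python3 - <<'E'
from station import bot
from h import *
st=bot.sense()
for r in plan(st,[arc(AX,75,-38,-17,150),arc(AX,75,-38,-17,92)]+[arc(AX,75,-22,p,92) for p in range(-17,34,5)]): print(r)
E
```

```text
[-0.001, 0.0, -0.007, -0.015, 0.009, 0.241]
[-0.001, 0.0, -0.007, -0.015, 0.009, 0.435]
[-0.001, 0.0, -0.007, 0.038, 0.009, 0.435]
[-0.001, -0.0, -0.063, 0.06, 0.014, 0.435]
[-0.001, -0.0, -0.118, 0.083, 0.017, 0.435]
[-0.001, -0.0, -0.174, 0.105, 0.018, 0.435]
[-0.001, -0.0, -0.229, 0.128, 0.018, 0.435]
[-0.001, -0.0, -0.285, 0.151, 0.015, 0.435]
[-0.001, -0.0, -0.34, 0.173, 0.01, 0.435]
[-0.001, -0.0, -0.396, 0.195, 0.004, 0.435]
[-0.001, -0.0, -0.451, 0.216, -0.005, 0.435]
[-0.001, -0.0, -0.507, 0.236, -0.015, 0.435]
[-0.001, -0.0, -0.563, 0.255, -0.027, 0.435]
```

Request:
play_rows --pt "0 0 0 -0.015 0.01 0.15 0" --pt "0 0 0 -0.015 0.01 0.3 0" --pt "0 0 0 -0.015 0.01 0.435 0" --pt "0 0 0 -0.015 0.01 0.435 0"

```text
t: 2.5
tcp_pos: [614.7, 117.0, 89.4]
eef_rot: [-2.532, -1.854, 0.009]
ft_force: [-0.6, -1.0, -0.1]
gripper_width: 0.4
grip_force: 0.0
```

Run:
```python
from station import bot
from h import *
st=bot.sense(); print(st["tcp_pos"],st["ft_force"])
for r in plan(st,[arc(AX,75,-22,p,92) for p in range(-17,28,4)]): print(r)
```

```text
[614.66409661 117.00181952  89.42262971] [-0.56370226 -0.98891158 -0.09268175]
[-0.004, 0.002, -0.006, 0.055, 0.007, -0.009]
[-0.004, 0.002, -0.051, 0.073, 0.011, -0.009]
[-0.004, 0.002, -0.095, 0.091, 0.014, -0.009]
[-0.004, 0.001, -0.14, 0.109, 0.016, -0.009]
[-0.004, 0.001, -0.184, 0.127, 0.016, -0.009]
[-0.004, 0.001, -0.229, 0.145, 0.016, -0.009]
[-0.004, 0.001, -0.273, 0.163, 0.014, -0.009]
[-0.004, 0.001, -0.317, 0.181, 0.011, -0.009]
[-0.004, 0.001, -0.362, 0.199, 0.006, -0.009]
[-0.004, 0.001, -0.406, 0.216, 0.0, -0.009]
[-0.004, 0.0, -0.451, 0.233, -0.006, -0.009]
[-0.004, 0.0, -0.495, 0.249, -0.015, -0.009]
```

Request:
play_rows --pt "0 0 0 0.05 0.007 -0.005 0" --pt "0 0 -0.05 0.073 0.011 -0.005 0" --pt "0 0 -0.095 0.091 0.014 -0.005 0" --pt "0 0 -0.14 0.109 0.016 -0.005 0" --pt "0 0 -0.184 0.127 0.016 -0.005 0" --pt "0 0 -0.229 0.145 0.016 -0.005 0" --pt "0 0 -0.273 0.163 0.014 -0.005 0" --pt "0 0 -0.317 0.181 0.011 -0.005 0" --pt "0 0 -0.362 0.199 0.006 -0.005 0" --pt "0 0 -0.406 0.216 0 -0.005 0" --pt "0 0 -0.45 0.233 -0.006 -0.005 0" --pt "0 0 -0.495 0.249 -0.015 -0.005 0"

```text
t: 4.0
tcp_pos: [638.2, 189.3, 96.2]
eef_rot: [1.639, 2.676, 0.004]
ft_force: [1.7, -3.9, -3.2]
gripper_width: 0.4
grip_force: 2.2
```

Run:
```python
from station import bot
from h import *
st=bot.sense(); print(st["tcp_pos"],yaw(st),st["ft_force"])
for r in plan(st,[arc(AX,75,-22,p,92) for p in range(31,72,4)]): print(r)
```

```text
[638.2155174  189.32912334  96.19765703] 27.035676978002325 [ 1.71877916 -3.88934144 -3.15537449]
[0.002, 0.001, -0.044, 0.026, -0.01, 0.014]
[0.002, 0.001, -0.088, 0.044, -0.007, 0.014]
[0.002, 0.001, -0.133, 0.062, -0.005, 0.014]
[0.002, 0.002, -0.177, 0.08, -0.004, 0.014]
[0.002, 0.002, -0.222, 0.099, -0.005, 0.014]
[0.002, 0.002, -0.266, 0.117, -0.006, 0.014]
[0.002, 0.002, -0.311, 0.135, -0.009, 0.014]
[0.002, 0.002, -0.355, 0.152, -0.014, 0.014]
[0.002, 0.002, -0.4, 0.17, -0.019, 0.014]
[0.002, 0.002, -0.444, 0.187, -0.026, 0.014]
[0.002, 0.002, -0.488, 0.203, -0.034, 0.013]
```

Request:
play_rows --pt "0 0 -0.044 0.026 -0.007 0.005 0" --pt "0 0 -0.088 0.044 -0.006 0.01 0" --pt "0 0 -0.133 0.062 -0.005 0.01 0" --pt "0 0 -0.177 0.08 -0.004 0.01 0" --pt "0 0 -0.222 0.099 -0.005 0.01 0" --pt "0 0 -0.266 0.117 -0.006 0.01 0" --pt "0 0 -0.311 0.135 -0.009 0.01 0" --pt "0 0 -0.355 0.152 -0.014 0.01 0" --pt "0 0 -0.4 0.17 -0.019 0.01 0" --pt "0 0 -0.444 0.187 -0.026 0.01 0" --pt "0 0 -0.488 0.203 -0.034 0.01 0"

```text
t: 5.38
tcp_pos: [604.0, 241.0, 94.8]
eef_rot: [0.519, 3.089, 0.009]
ft_force: [5.5, 2.3, 0.4]
gripper_width: 0.3
grip_force: 2.5
```

Run:
```python
from station import bot
from h import *
st=bot.sense(); print(st["tcp_pos"],yaw(st),st["ft_force"])
for r in plan(st,[arc(AX,75,-22,p,92) for p in (72,74,76)]): print(r)
```

```text
[604.02000611 241.03688363  94.82170556] 70.93954466307167 [5.54409659 2.32445549 0.42457668]
[0.004, 0.005, -0.012, 0.01, -0.008, 0.009]
[0.004, 0.005, -0.034, 0.019, -0.006, 0.009]
[0.004, 0.005, -0.056, 0.028, -0.004, 0.009]
```

Request:
play_rows --pt "0 0 0 0.01 -0.002 0 0" --pt "0 0 0 0.018 -0.003 0 0" --pt "0 0 0 0.018 -0.003 0 0"

```text
t: 5.75
tcp_pos: [603.2, 241.5, 95.1]
eef_rot: [0.52, 3.08, 0.012]
ft_force: [21.1, -2.6, -11.2]
gripper_width: 0.4
grip_force: 10.2
```

Run:
```python
from station import bot
from h import *
st=bot.sense()
P=arc(AX,30,0,71,0)[:2]; print(P)
for r in plan(st,[arc(AX,75,-40,71,92),arc(AX,122,-34,71,92)]+[arc(P,92,-14,p,92) for p in range(71,112,5)]): print(r)
```

```text
(np.float64(566.0670446337147), np.float64(203.5655572679795))
[0.007, 0.01, -0.002, -0.057, -0.01, 0.011]
[0.007, 0.01, -0.002, -0.037, 0.147, 0.012]
[0.007, 0.01, -0.002, 0.03, 0.147, 0.011]
[0.006, 0.011, -0.057, 0.057, 0.15, 0.011]
[0.006, 0.011, -0.113, 0.084, 0.15, 0.011]
[0.005, 0.011, -0.168, 0.111, 0.148, 0.01]
[0.005, 0.012, -0.224, 0.137, 0.144, 0.01]
[0.004, 0.012, -0.28, 0.164, 0.137, 0.009]
[0.004, 0.012, -0.335, 0.189, 0.129, 0.009]
[0.003, 0.012, -0.391, 0.214, 0.118, 0.008]
[0.003, 0.012, -0.446, 0.238, 0.104, 0.008]
```

Request:
play_rows --pt "0 0 0 -0.07 -0.01 0 0" --pt "0 0 0 -0.07 0.07 0 0" --pt "0 0 0 -0.05 0.147 0 0" --pt "0 0 0 -0.05 0.147 0 0" --pt "0 0 0 0.016 0.147 0 0" --pt "0 0 -0.057 0.043 0.15 0 0" --pt "0 0 -0.113 0.07 0.15 0 0" --pt "0 0 -0.168 0.097 0.148 0 0" --pt "0 0 -0.224 0.123 0.144 0 0" --pt "0 0 -0.28 0.15 0.137 0 0"

```text
t: 7.0
tcp_pos: [563.8, 292.2, 90.8]
eef_rot: [0.168, -3.137, 0.001]
ft_force: [1.2, -0.7, -0.4]
gripper_width: 0.5
grip_force: 0.5
```

Run:
```python
from station import bot
from h import *
st=bot.sense(); print(st["tcp_pos"],yaw(st),st["ft_force"])
P=arc(AX,30,0,71,0)[:2]
for r in plan(st,[arc(P,92,-14,p,92) for p in range(101,142,5)]): print(r)
s=bot.snapshot("top");cv2.imwrite("pics/t2.png",cv2.resize(s["frame"][150:290,130:380],None,fx=3,fy=3)[:,:,::-1])
```

```text
[563.84269573 292.20182175  90.78627962] 96.14797953949521 [ 1.23925581 -0.67433693 -0.36722554]
[-0.0, -0.0, -0.054, 0.004, 0.015, -0.004]
[-0.0, -0.0, -0.109, 0.031, 0.016, -0.004]
[-0.0, -0.0, -0.165, 0.058, 0.014, -0.004]
[-0.0, -0.0, -0.221, 0.085, 0.01, -0.004]
[-0.0, -0.0, -0.276, 0.111, 0.003, -0.004]
[-0.0, -0.0, -0.332, 0.136, -0.005, -0.004]
[-0.0, -0.0, -0.387, 0.161, -0.016, -0.004]
[-0.0, -0.0, -0.443, 0.185, -0.029, -0.004]
[-0.0, -0.0, -0.498, 0.207, -0.044, -0.004]
```

View pics/t2.png

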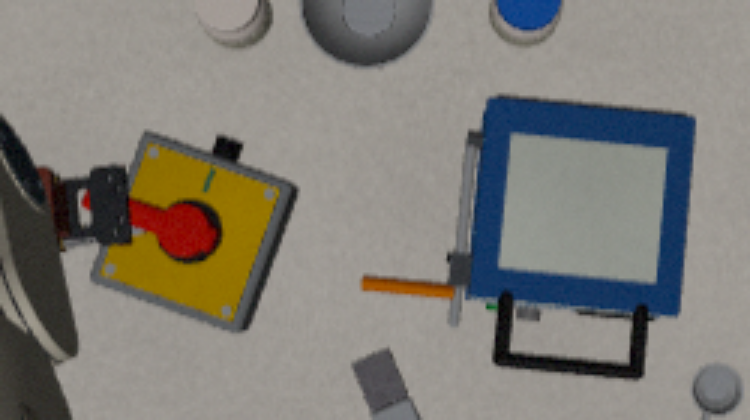

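The lever now points left to off, with its hub at (190,230) px, and the gripper is at its outer end pushing the hasp. I'll keep pushing it to the stop.

Request:
play_rows --pt "0 0 -0.054 0.012 0.012 -0.004 0" --pt "0 0 -0.109 0.031 0.016 -0.004 0" --pt "0 0 -0.165 0.058 0.014 -0.004 0" --pt "0 0 -0.221 0.085 0.01 -0.004 0" --pt "0 0 -0.276 0.111 0.003 -0.004 0" --pt "0 0 -0.332 0.136 -0.005 -0.004 0" --pt "0 0 -0.387 0.161 -0.016 -0.004 0" --pt "0 0 -0.443 0.185 -0.029 -0.004 0" --pt "0 0 -0.487 0.203 -0.04 -0.004 0" --pt "0 0 -0.487 0.207 -0.036 -0.004 0"

```text
t: 8.3
tcp_pos: [506.0, 276.2, 92.6]
eef_rot: [-1.32, 2.845, 0.0]
ft_force: [6.8, 1.1, -2.7]
gripper_width: 0.2
grip_force: 2.9
```

Run:
```python
from station import bot
from h import *
st=bot.sense(); print(st["tcp_pos"],yaw(st),st["ft_force"])
P=arc(AX,30,0,71,0)[:2]
d=st["tcp_pos"][:2]-P; a=np.radians(yaw(st)); print(d@[np.cos(a),np.sin(a)], d@[-np.sin(a),np.cos(a)])
```

```text
[505.99795366 276.20914217  92.64759373] 139.76215506680126 [ 6.82216142  1.07317574 -2.70381187]
92.77991236868196 -16.65154586143188
```

Request:
play_rows --pt "0 0 0 0.008 0 0 0" --pt "0 0 0 0.012 0 0 0" --pt "0 0 0 0.012 0 0 0"

```text
t: 8.68
tcp_pos: [505.9, 275.9, 93.0]
eef_rot: [-1.315, 2.841, 0.003]
ft_force: [10.8, 12.8, -9.3]
gripper_width: 0.6
grip_force: 8.2
```

Run:
```python
from station import bot
from h import *
st=bot.sense()
for r in plan(st,[(515,265,95,139.7),(515,265,220,139.7),(470,50,230,65)]): print(r)
```

```text
[-0.002, 0.007, -0.0, 0.008, -0.047, -0.007]
[-0.002, 0.007, -0.0, 0.003, -0.048, -0.423]
[0.003, 0.007, 0.83, 0.646, -0.397, -0.462]
```

Request:
play_rows --pt "0 0 0 -0.05 0 0 0" --pt "0 0 0 -0.05 0 -0.15 0" --pt "0 0 0 -0.05 0 -0.32 0" --pt "0 0 0 -0.05 0 -0.45 0.2" --pt "0 0 0.12 0.08 -0.06 -0.46 0.4" --pt "0 0 0.24 0.18 -0.12 -0.46 0.5" --pt "0 0 0.36 0.28 -0.18 -0.46 0.5" --pt "0 0 0.48 0.38 -0.24 -0.46 0.5" --pt "0 0 0.59 0.48 -0.3 -0.46 0.5" --pt "0 0 0.7 0.57 -0.35 -0.46 0.5" --pt "0 0 0.81 0.64 -0.39 -0.46 0.5" --pt "0 0 0.83 0.64 -0.39 -0.46 0.5"

```text
t: 10.18
tcp_pos: [466.8, 49.6, 229.8]
eef_rot: [-0.682, -3.065, 0.001]
ft_force: [0.3, -0.3, -0.0]
gripper_width: 43.8
grip_force: 0.0
```

Run:
```python
from station import bot
from h import *
st=bot.sense(); print(st["tcp_pos"],yaw(st),st["ft_force"])
for r in plan(st,[(440,-168,230,-5.65)]): print(r)
s=bot.snapshot("top");cv2.imwrite("pics/t3.png",cv2.resize(s["frame"][165:285,130:380],None,fx=3,fy=3)[:,:,::-1])
```

```text
[466.82967101  49.57991536 229.78897737] 64.90407874768992 [ 0.32135    -0.26193362 -0.03227076]
[-0.001, -0.0, 0.784, -0.227, -0.695, -0.0]
```

View pics/t3.png

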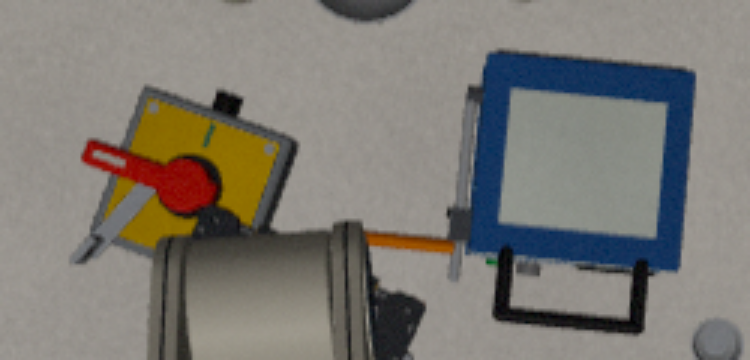

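The lever is at off, pointing at (90,152) px, and the hasp is swung out with its tab near (85,248). On to the mill.

Request:
play_rows --pt "0 0 0.11 -0.03 -0.1 0 0.5" --pt "0 0 0.22 -0.06 -0.2 0 0.5" --pt "0 0 0.33 -0.1 -0.3 0 0.5" --pt "0 0 0.44 -0.13 -0.4 0 0.5" --pt "0 0 0.55 -0.16 -0.5 0 0.5" --pt "0 0 0.66 -0.19 -0.6 0 0.5" --pt "0 0 0.77 -0.22 -0.67 0 0.5" --pt "0 0 0.784 -0.227 -0.695 0 0.5" --pt "0 0 0.784 -0.227 -0.695 0 0.5"

```text
t: 11.35
tcp_pos: [442.0, -166.7, 229.8]
eef_rot: [-2.32, -2.117, -0.0]
ft_force: [0.7, -0.8, -0.2]
gripper_width: 44.0
grip_force: 0.0
```

Run:
```python
from station import bot
from h import *
st=bot.sense(); print(yaw(st),st["tcp_pos"])
s=bot.snapshot("wrist"); cv2.imwrite("pics/w2.png",s["frame"][:,:,::-1])
np.save("w2.npy",s,allow_pickle=True)
t=bot.snapshot("top"); A=t["frame"][190:270,130:240]; cv2.imwrite("pics/t4.png",cv2.resize(A,None,fx=6,fy=6,interpolation=2)[:,:,::-1])
np.save("t4.npy",t,allow_pickle=True)
```

```text
-5.250081042351482 [ 442.04427856 -166.73453473  229.7555417 ]
```

View pics/w2.png

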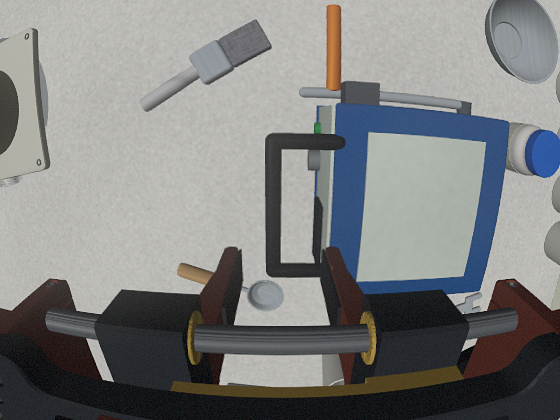

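View pics/t4.png

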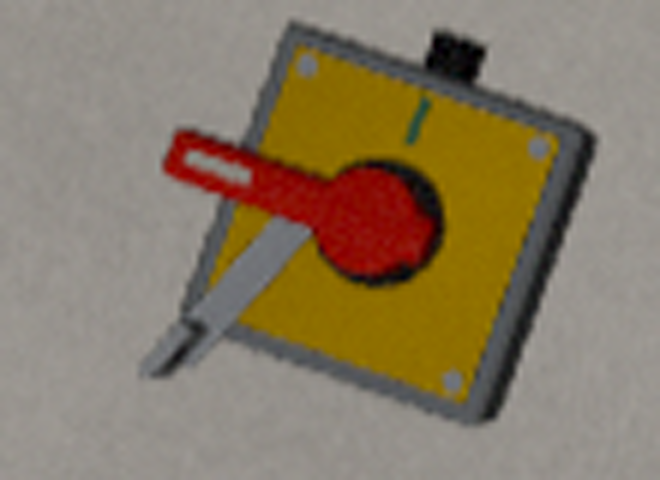

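The lever is at about 70.5° and the hasp blade at about 140° in world yaw, so both are on their stops. In the wrist view the bar's middle is near (273,206) and the peg runs from (333,5) to (334,88).

Run:
```python
from h import *
from station import bot
s=np.load("w2.npy",allow_pickle=True).item(); st=bot.sense()
a,b=fish(s,(272,141),117),fish(s,(272,270),117); print("bar",a.round(1),b.round(1),(a+b)/2, np.linalg.norm(a-b))
p,q=fish(s,(333,5),85),fish(s,(334,90),85); print("peg",p,q)
print("rod", [fish(s,u,85).round(1) for u in ((303,92),(465,106))])
print("lid corners",[fish(s,u,117).round(1) for u in ((330,103),(509,121),(334,294),(481,291))])
print("model bar,peg",T(*MILL,[(-140,0,117),(-85,167,85),(-85,191,85)]))
for r in plan(st,[(*((a+b)/2)[:2],98,-5.65)]): print(r)
```

```text
bar [ 440.  -106.8  117. ] [ 428.1 -226.5  117. ] [ 434.05393349 -166.64329804  117.        ] 120.34758574716585
peg [508.37693097  19.10065145  85.        ] [501.06804772 -65.59126041  85.        ]
rod [array([471.9, -65.6,  85. ]), array([641.1, -82.8,  85. ])]
lid corners [array([491.5, -78.5, 117. ]), array([676.6, -96.2, 117. ]), array([ 486.5, -259.7,  117. ]), array([ 660.9, -285.1,  117. ])]
model bar,peg [[ 440.38013905 -168.21680929  117.        ]
 [ 511.55431906   -7.44294294   85.        ]
 [ 513.91715176   16.44046179   85.        ]]
[-0.0, -0.0, 0.004, -0.004, -0.026, 0.439]
```

Request:
play_rows --pt "0 0 0 0 -0.026 0.12 0.5" --pt "0 0 0 0 -0.026 0.25 0.5" --pt "0 0 0 0 -0.026 0.38 0.5" --pt "0 0 0 0 -0.026 0.44 0.5" --pt "0 0 0 0 -0.026 0.44 0.3" --pt "0 0 0 0 -0.026 0.44 0" --pt "0 0 0 0 -0.026 0.44 0" --pt "0 0 0 0 -0.026 0.44 0" --pt "0 0 0 0 -0.026 0.44 0" --newtons 20

```text
t: 12.58
tcp_pos: [434.4, -166.6, 98.7]
eef_rot: [2.324, 2.113, 0.001]
ft_force: [-2.4, 0.9, 6.1]
gripper_width: 13.3
grip_force: 20.0
```

```bash
sed -i 's/MILL=((579.7,-182.)/MILL=((574.2,-180.2)/' h.py
cat >> h.py <<'E'
def lid(a): # TCP goals for lid angle a (rad), tool down, grasp on the bar
    b=a+np.arctan2(4,230); r=np.hypot(230,4); x=90-r*np.cos(b); z=113+r*np.sin(b)-19
    return (*T(*MILL,(x,0,z))[0],-5.65)
def prop(a):
    return (*T(*MILL,(55-140*np.cos(a),167,85+140*np.sin(a)-19))[0],-5.65)
E
python3 - <<'E'
from station import bot
from h import *
st=bot.sense(); print(st["tcp_pos"],yaw(st),st["ft_force"],st["gripper_width"],lid(0))
for a in np.arange(.05,.63,.05): print(a,plan(st,[lid(a)])[0])
E
```

```text
[ 434.408522   -166.62912164   98.7472074 ] -5.458521734002029 [-2.43076895  0.93339279  6.05525781] 13.31016831595113 (np.float64(434.8801390549187), np.float64(-166.41680928655515), np.float64(98.0), -5.65)
0.05 [0.001, 0.0, 0.002, 0.001, 0.003, -0.036]
0.1 [0.001, 0.0, 0.002, 0.001, 0.007, -0.074]
0.15000000000000002 [0.001, 0.0, 0.002, 0.001, 0.012, -0.112]
0.2 [0.001, 0.0, 0.002, 0.001, 0.02, -0.15]
0.25 [0.001, 0.0, 0.002, 0.001, 0.029, -0.187]
0.3 [0.001, 0.0, 0.002, 0.001, 0.04, -0.223]
0.35000000000000003 [0.001, 0.0, 0.002, 0.001, 0.053, -0.26]
0.4 [0.001, 0.0, 0.002, 0.001, 0.067, -0.295]
0.45 [0.001, 0.0, 0.002, 0.001, 0.084, -0.33]
0.5 [0.001, 0.0, 0.002, 0.0, 0.102, -0.363]
0.55 [0.001, 0.0, 0.002, 0.0, 0.122, -0.396]
0.6000000000000001 [0.001, 0.0, 0.002, 0.0, 0.143, -0.428]
```

Request:
play_rows --pt "0 0 0 0 0.003 -0.036 0" --pt "0 0 0 0 0.007 -0.074 0" --pt "0 0 0 0 0.012 -0.112 0" --pt "0 0 0 0 0.02 -0.15 0" --pt "0 0 0 0 0.029 -0.187 0" --pt "0 0 0 0 0.04 -0.223 0" --pt "0 0 0 0 0.053 -0.26 0" --pt "0 0 0 0 0.067 -0.295 0" --pt "0 0 0 0 0.084 -0.33 0" --pt "0 0 0 0 0.102 -0.363 0" --pt "0 0 0 0 0.122 -0.396 0" --pt "0 0 0 0 0.143 -0.428 0"

```text
t: 14.08
tcp_pos: [473.0, -170.4, 226.4]
eef_rot: [-2.319, -2.11, 0.009]
ft_force: [-15.6, -4.0, 3.4]
gripper_width: 13.3
grip_force: 20.0
```

Run:
```python
from station import bot
from h import *
st=bot.sense(); print(st["tcp_pos"],lid(.6),yaw(st),st["ft_force"],st["gripper_width"])
for a in np.arange(.65,1.16,.05): print(a,plan(st,[lid(a)])[0])
```

```text
[ 472.97243998 -170.35952522  226.42936443] (np.float64(477.10538010750395), np.float64(-170.5942362980448), np.float64(227.16911134049684), -5.65) -5.424234355703167 [-15.63127935  -4.01872836   3.3956253 ] 13.295840328043198
0.65 [-0.006, 0.0, 0.003, 0.0, 0.036, -0.033]
0.7000000000000001 [-0.006, 0.0, 0.003, 0.0, 0.061, -0.063]
0.7500000000000001 [-0.006, 0.0, 0.003, 0.0, 0.086, -0.092]
0.8000000000000002 [-0.006, 0.0, 0.003, 0.0, 0.113, -0.119]
0.8500000000000002 [-0.006, 0.0, 0.003, 0.0, 0.142, -0.145]
0.9000000000000002 [-0.006, 0.0, 0.003, -0.0, 0.171, -0.169]
0.9500000000000003 [-0.006, 0.0, 0.003, -0.0, 0.202, -0.192]
1.0000000000000004 [-0.006, 0.0, 0.003, -0.0, 0.234, -0.213]
1.0500000000000003 [-0.006, 0.0, 0.003, -0.0, 0.267, -0.233]
1.1000000000000005 [-0.006, 0.0, 0.003, -0.001, 0.301, -0.251]
1.1500000000000004 [-0.006, 0.0, 0.003, -0.001, 0.336, -0.267]
```

Request:
play_rows --pt "0 0 0 0 0.026 -0.033 0" --pt "0 0 0 0 0.05 -0.063 0" --pt "0 0 0 0 0.076 -0.092 0" --pt "0 0 0 0 0.103 -0.119 0" --pt "0 0 0 0 0.132 -0.145 0" --pt "0 0 0 0 0.161 -0.169 0" --pt "0 0 0 0 0.192 -0.192 0" --pt "0 0 0 0 0.224 -0.213 0" --pt "0 0 0 0 0.257 -0.233 0" --pt "0 0 0 0 0.274 -0.242 0" --pt "0 0 0 0 0.274 -0.242 0"

```text
t: 15.45
tcp_pos: [558.6, -179.0, 303.0]
eef_rot: [2.323, 2.112, -0.0]
ft_force: [-11.2, -0.6, 18.2]
gripper_width: 13.3
grip_force: 20.0
```

Run:
```python
from station import bot
from h import *
st=bot.sense(); print(st["tcp_pos"],lid(1.08),yaw(st),st["ft_force"],st["gripper_width"])
for a in (1.08,1.1,1.12,1.14): print(a,plan(st,[lid(a)])[0])
```

```text
[ 558.5884855  -178.96343627  303.02849633] (np.float64(559.3945853228537), np.float64(-178.7352709032118), np.float64(298.73560904023293), -5.65) -5.452721348820792 [-11.19297041  -0.61660083  18.19434404] 13.270134136978177
1.08 [0.001, 0.001, 0.002, 0.001, 0.003, 0.014]
1.1 [0.001, 0.001, 0.002, 0.001, 0.016, 0.007]
1.12 [0.001, 0.001, 0.002, 0.001, 0.03, 0.001]
1.14 [0.001, 0.001, 0.002, 0.001, 0.044, -0.005]
```

Request:
play_rows --pt "0 0 0 0 0.014 0.005 0" --pt "0 0 0 0 0.028 0 0" --pt "0 0 0 0 0.036 -0.004 0" --pt "0 0 0 0 0.036 -0.004 0"

```text
t: 15.95
tcp_pos: [563.1, -179.4, 303.0]
eef_rot: [-2.318, -2.107, 0.014]
ft_force: [-33.2, 1.2, 25.7]
gripper_width: 13.5
grip_force: 20.0
```

Request:
play_rows --pt "0 0 0 0 -0.012 0.004 0" --pt "0 0 0 0 -0.012 0.004 0.25" --pt "0 0 0 0 -0.012 0.004 0.5" --pt "0 0 0 0 -0.012 0.004 0.5" --pt "0 0 0 0 -0.012 -0.1 0.5" --pt "0 0 0 0 -0.012 -0.2 0.5" --pt "0 0 0 0 -0.012 -0.33 0.5" --pt "0 0 0 0 -0.012 -0.33 0.5"

```text
t: 16.95
tcp_pos: [567.6, -179.5, 402.4]
eef_rot: [2.32, 2.11, 0.005]
ft_force: [0.4, -0.5, 0.2]
gripper_width: 43.8
grip_force: 0.0
```

Run:
```python
from station import bot
from h import *
st=bot.sense(); print(st["tcp_pos"],prop(0),yaw(st),st["ft_force"],st["gripper_width"])
p=prop(0)
for z in (400,150,66): print(plan(st,[(*p[:2],z,-5.65)])[0])
```

```text
[ 567.60308536 -179.45001104  402.41239543] (np.float64(506.05431906295274), np.float64(-5.642942939489984), np.float64(66.0), -5.65) -5.438528227882821 [ 0.36526641 -0.54682901  0.23869736] 43.81830228235342
[0.004, 0.001, 0.002, 0.557, -0.259, 0.006]
[0.004, 0.001, 0.002, 0.558, -0.264, 0.839]
[0.004, 0.001, 0.002, 0.559, -0.266, 1.119]
```

Request:
play_rows --pt "0 0 0 0.15 -0.06 0 0.5" --pt "0 0 0 0.3 -0.13 0 0.5" --pt "0 0 0 0.45 -0.2 0 0.5" --pt "0 0 0 0.558 -0.262 0 0.5" --pt "0 0 0 0.558 -0.262 0.15 0.5" --pt "0 0 0 0.558 -0.264 0.33 0.5" --pt "0 0 0 0.558 -0.264 0.52 0.5" --pt "0 0 0 0.558 -0.264 0.7 0.5" --pt "0 0 0 0.558 -0.264 0.8 0.5" --pt "0 0 0 0.558 -0.264 0.8 0.5"

```text
t: 18.2
tcp_pos: [500.6, -4.8, 156.3]
eef_rot: [-2.321, -2.11, 0.007]
ft_force: [0.5, -0.4, 0.7]
gripper_width: 44.0
grip_force: 0.0
```

Run:
```python
from station import bot
from h import *
st=bot.sense(); print(st["tcp_pos"],yaw(st),st["ft_force"])
s=bot.snapshot("wrist"); np.save("w3.npy",s,allow_pickle=True); t=bot.snapshot("scene")
cv2.imwrite("pics/w3.png",np.hstack([cv2.resize(s["frame"],(400,300)),cv2.resize(t["frame"][90:300,160:440],(400,300))])[:,:,::-1])
print(plan(st,[prop(0)])[0])
```

```text
[500.59143416  -4.76825478 156.26386777] -5.450212874592713 [ 0.50071742 -0.38467077  0.7206301 ]
[-0.004, 0.0, 0.002, -0.001, 0.02, 0.301]
```

View pics/w3.png

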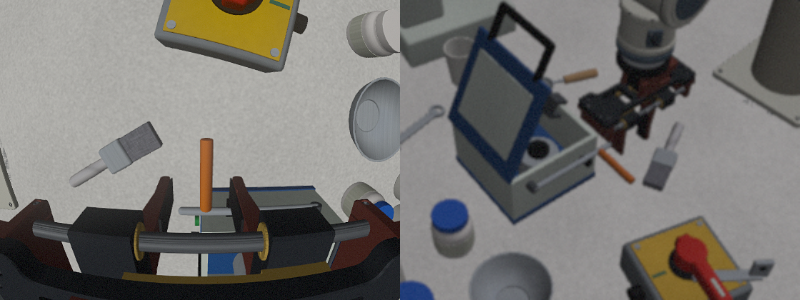

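The lid stands open, and the hasp and lever are unchanged. The peg lies between the fingers, running from (206,139) to (206,210) in the left half of the picture.

Run:
```python
from station import bot
from h import *
st=bot.sense(); s=np.load("w3.npy",allow_pickle=True).item()
print([fish(s,(u*1.4,v*1.4),85).round(1) for u,v in((207,139),(205.5,210))])
for a in (0,):print(prop(a))
```

```text
[array([509.1,  17.8,  85. ]), array([500. , -67.1,  85. ])]
(np.float64(506.05431906295274), np.float64(-5.642942939489984), np.float64(66.0), -5.65)
```

Request:
play_rows --pt "0 0 0 0 0.02 0.1 0.5" --pt "0 0 0 0 0.02 0.2 0.5" --pt "0 0 0 0 0.02 0.3 0.5" --pt "0 0 0 0 0.02 0.3 0.5" --pt "0 0 0 0 0.02 0.3 0.2" --pt "0 0 0 0 0.02 0.3 0" --pt "0 0 0 0 0.02 0.3 0" --pt "0 0 0 0 0.02 0.3 0" --pt "0 0 0 0 0.02 0.3 0"

```text
t: 19.42
tcp_pos: [505.8, -5.3, 69.5]
eef_rot: [-2.322, -2.11, 0.006]
ft_force: [-9.8, 1.6, 11.0]
gripper_width: 13.5
grip_force: 20.0
```

Run:
```python
from station import bot
from h import *
st=bot.sense(); print(st["tcp_pos"],yaw(st),st["ft_force"],st["gripper_width"],st["grip_force"])
for a in np.arange(.06,.73,.06): print(round(a,2),plan(st,[prop(a)])[0])
```

```text
[505.80859684  -5.26207677  69.5177482 ] -5.4649368277551105 [-9.82950944  1.57515011 11.01779975] 13.484051533686587 20.002156645059586
0.06 [-0.004, 0.0, 0.002, -0.001, 0.002, -0.016]
0.12 [-0.004, 0.0, 0.002, -0.001, 0.004, -0.044]
0.18 [-0.004, 0.0, 0.002, -0.001, 0.008, -0.072]
0.24 [-0.004, 0.0, 0.002, -0.001, 0.014, -0.099]
0.3 [-0.004, 0.0, 0.002, -0.001, 0.021, -0.126]
0.36 [-0.004, 0.0, 0.002, -0.001, 0.03, -0.153]
0.42 [-0.004, 0.0, 0.002, -0.001, 0.04, -0.179]
0.48 [-0.004, 0.0, 0.002, -0.001, 0.052, -0.204]
0.54 [-0.004, 0.0, 0.002, -0.001, 0.066, -0.229]
0.6 [-0.004, 0.0, 0.002, -0.001, 0.081, -0.252]
0.66 [-0.004, 0.0, 0.002, -0.002, 0.097, -0.275]
0.72 [-0.004, 0.0, 0.002, -0.002, 0.115, -0.297]
```

Request:
play_rows --pt "0 0 0 0 0 -0.028 0" --pt "0 0 0 0 0.002 -0.056 0" --pt "0 0 0 0 0.005 -0.084 0" --pt "0 0 0 0 0.01 -0.111 0" --pt "0 0 0 0 0.017 -0.138 0" --pt "0 0 0 0 0.026 -0.165 0" --pt "0 0 0 0 0.036 -0.191 0" --pt "0 0 0 0 0.048 -0.216 0" --pt "0 0 0 0 0.062 -0.24 0" --pt "0 0 0 0 0.077 -0.264 0" --pt "0 0 0 0 0.093 -0.287 0" --pt "0 0 0 0 0.111 -0.309 0"

```text
t: 20.92
tcp_pos: [536.2, -8.3, 161.2]
eef_rot: [-2.318, -2.107, 0.014]
ft_force: [-16.9, 2.5, 10.1]
gripper_width: 13.6
grip_force: 20.0
```

Run:
```python
from station import bot
from h import *
st=bot.sense(); print(st["tcp_pos"],prop(.72),yaw(st),st["ft_force"],st["gripper_width"])
for a in np.arange(.78,1.36,.06): print(round(a,2),plan(st,[prop(a)])[0])
```

```text
[536.20169709  -8.26260408 161.22336457] (np.float64(540.6327103664091), np.float64(-9.063851908725411), np.float64(158.31385407600624), -5.65) -5.462607637547837 [-16.88144767   2.50481008  10.05526186] 13.584428872890674
0.78 [-0.008, 0.0, 0.002, -0.001, 0.034, -0.011]
0.84 [-0.008, 0.0, 0.002, -0.001, 0.054, -0.031]
0.9 [-0.008, 0.0, 0.002, -0.001, 0.075, -0.049]
0.96 [-0.008, 0.0, 0.002, -0.002, 0.097, -0.066]
1.02 [-0.008, 0.0, 0.002, -0.002, 0.121, -0.082]
1.08 [-0.008, 0.0, 0.002, -0.002, 0.145, -0.096]
1.14 [-0.008, 0.0, 0.002, -0.002, 0.17, -0.109]
1.2 [-0.008, 0.0, 0.002, -0.002, 0.195, -0.12]
1.26 [-0.008, 0.0, 0.002, -0.002, 0.221, -0.13]
1.32 [-0.008, 0.0, 0.002, -0.002, 0.248, -0.138]
```

Request:
play_rows --pt "0 0 0 0 0.01 -0.02 0" --pt "0 0 0 0 0.03 -0.04 0" --pt "0 0 0 0 0.05 -0.058 0" --pt "0 0 0 0 0.073 -0.076 0" --pt "0 0 0 0 0.097 -0.092 0" --pt "0 0 0 0 0.121 -0.106 0" --pt "0 0 0 0 0.146 -0.119 0" --pt "0 0 0 0 0.171 -0.13 0" --pt "0 0 0 0 0.197 -0.14 0" --pt "0 0 0 0 0.21 -0.144 0" --pt "0 0 0 0 0.21 -0.144 0"

```text
t: 22.3
tcp_pos: [605.0, -15.1, 206.8]
eef_rot: [2.324, 2.112, 0.001]
ft_force: [-4.2, -1.3, 7.2]
gripper_width: 13.3
grip_force: 20.0
```

Run:
```python
from station import bot
from h import *
st=bot.sense(); print(st["tcp_pos"],yaw(st),st["ft_force"],st["gripper_width"])
for a in (1.2,1.25,1.3): print(prop(a))
```

```text
[604.99924683 -15.12557865 206.77503665] -5.458725117332841 [-4.23991759 -1.29838824  7.19857764] 13.313916441922908
(np.float64(594.890548041972), np.float64(-14.43168761648721), np.float64(196.48547203541168), -5.65)
(np.float64(601.4435123262507), np.float64(-15.079985395826867), np.float64(198.85784670978208), -5.65)
(np.float64(608.1062804010844), np.float64(-15.73914628237904), np.float64(200.898145958407), -5.65)
```

Nearly at the stop, so I'll push on along the arc in small steps.

Request:
play_rows --pt "0 0 0 0 0.012 -0.001 0" --pt "0 0 0 0 0.024 -0.004 0" --pt "0 0 0 0 0.03 -0.005 0" --pt "0 0 0 0 0.03 -0.005 0"

```text
t: 22.8
tcp_pos: [608.6, -15.4, 207.4]
eef_rot: [-2.319, -2.108, 0.012]
ft_force: [-21.0, 1.0, 17.3]
gripper_width: 13.7
grip_force: 20.0
```

Request:
play_rows --pt "0 0 0 0 -0.01 0.004 0" --pt "0 0 0 0 -0.01 0.004 0.25" --pt "0 0 0 0 -0.01 0.004 0.5" --pt "0 0 0 0 -0.01 0.004 0.5" --pt "0 0 0 0 -0.01 -0.1 0.5" --pt "0 0 0 0 -0.01 -0.2 0.5" --pt "0 0 0 0.1 -0.1 -0.3 0.5" --pt "0 0 0 0.25 -0.2 -0.4 0.5" --pt "0 0 0 0.4 -0.35 -0.45 0.5" --pt "0 0 0 0.5 -0.5 -0.45 0.5" --pt "0 0 0 0.5 -0.5 -0.45 0.5"

```text
t: 24.18
tcp_pos: [476.5, 149.9, 341.9]
eef_rot: [-2.32, -2.118, -0.001]
ft_force: [0.6, -0.1, -0.4]
gripper_width: 43.9
grip_force: 0.0
```

Run:
```python
from station import bot
from h import *
st=bot.sense(); print(st["tcp_pos"],st["ft_force"],st["joint_vel"].round(3))
t=bot.snapshot("scene"); np.save("s5.npy",t,allow_pickle=True)
A=cv2.resize(t["frame"][60:340,80:450],(793,600),interpolation=2)
cv2.imwrite("pics/s5.png",A[:,:,::-1])
def mp(q): return T(*MILL,q)
a=1.3; ptip=(55-168*np.cos(a),104,85+168*np.sin(a)); L=1.1; bar=(90-230*np.cos(L)-4*np.sin(L),0,113+230*np.sin(L)+4*np.cos(L))
slot=(90-155*np.cos(L),100,113+155*np.sin(L))
print(((proj(t,mp([ptip,bar,slot,(55,104,85)]))-[80,60])*793/370).round(0))
```

```text
[476.51717228 149.94672637 341.90810485] [ 0.55625646 -0.08529034 -0.39207243] [-0.05   0.038 -0.044 -0.02  -0.014 -0.035]
[[407. 221.]
 [367.  97.]
 [397. 220.]
 [372. 345.]]
```

View pics/s5.png

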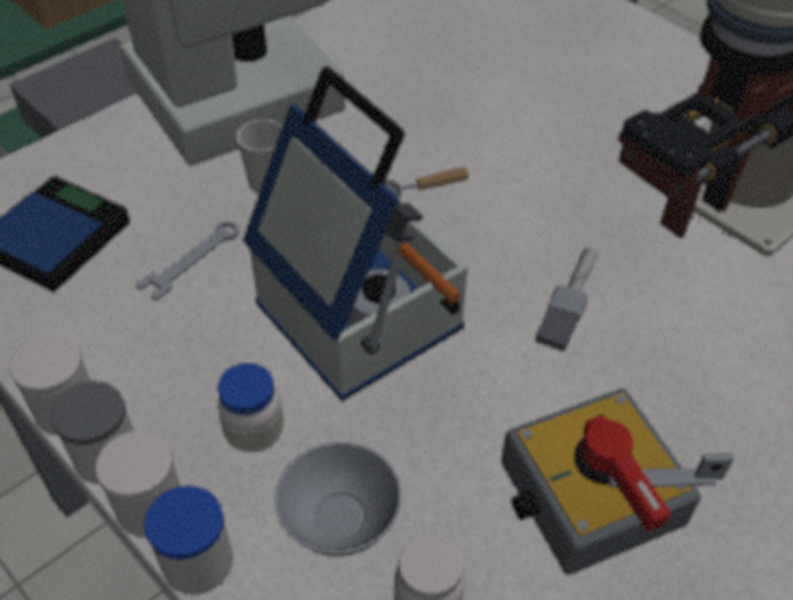

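The final view shows everything as asked:
- **Lid:** it is open, with the bar's middle at about (363,102) against a predicted (367,97).
- **Prop:** the tip is between the dark cheeks at about (405,220), against a predicted (407,221).
- **Lever and hasp:** the lever is at off and the hasp is out.
- **Surroundings:** the bowl, jars and beaker have not been moved.

```bash
python3 -c "
from station import bot
print(bot.sign_off())"
```

```text
the job is handed in; nothing more can be done
None
```

I turned the lever to off, swung the hasp fully out, opened the lid and set the prop in its slot, in that order; the arm let go clear of everything, and I handed the job in at about 24 s.

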